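# Load the boxed phone into the free lane of the collection rack

## Task

The boxed phone lying crooked on the loading deck, outside the rails of the low two-lane collection rack, belongs in the lane that still has room: with the fingertips, square it up and push it down that lane until it stands flat against the carton already at the back. The rails scuff the print, so neither the box nor the robot may touch a rail on the way. Do not pick up, tip or carry the box, and leave everything else on the bench where it is.

Things in the scene. Friction and masses are not known exactly. Their poses are not given: they have to be found in the camera images.
- rack: collection rack: flat black tray 444 (x) x 280 (y) x 12 mm lying on the bench, origin at the centre of its underside; x = loading direction, from the open loading deck to the back stop, y across the lanes, z up. The deck (its top, 12 mm above the bench) runs from x = -222 to the back stop's face at x = +216 mm, a grey upstand 53 mm high. No rails before x = -20: that part is open deck
- lane_left (a point): on the deck, middle of the mouth of the left lane: rack x = -20, y = +54 mm. The lane is 102 mm wide between rails and runs along the rack's x to the back stop. At random one of the two lanes is full (two cartons in line) and the other has one carton, at the back, and room in front of it
- lane_right (a point): the same for the right lane: rack x = -20, y = -54 mm
- rail_left: grey metal guide rail, 6 mm thick, 18 mm high above the deck, 236 mm long; runs along the rack's x from x = -20 to +216 mm at y = +108 mm; its origin is at its foot at rack x = 0
- rail_mid: the same rail between the two lanes, at rack y = 0
- rail_right: the same rail at rack y = -108 mm
- phone_box: white lidded phone carton, 146 (its x) x 82 (its y) x 42 mm (z), about 0.34 kg, the only carton not yet between rails; origin at the centre of its underside. It lies flat on the open part of the deck in front of the lane with room, up to 20 mm to either side of that lane's centre line and turned up to 0.25 rad; its +x end faces the lane. It slides on the deck with ordinary friction and is too wide to be gripped
- phone_box_c (a point): the centre of the phone carton, half-way up (21 mm above its underside); same axes
- back_a_c (a point): centre of a brown carton 70 (x) x 80 (y) x 58 mm standing at the back of the full lane, close against the back stop
- front_a_c (a point): centre of a white carton 140 (x) x 78 (y) x 40 mm in front of it, in the same, full lane
- back_b_c (a point): centre of a brown carton 70 (x) x 80 (y) x 58 mm at the back of the lane with room, within 2 mm of the back stop; the phone box must come up against its near face (35 mm before its centre, at about rack x = +145)
- flux_jar: small glass jar, 40 mm across, 42 high, on the bench beside the rack; origin at its foot
- tape_roll: roll of tape lying flat, 68 mm across, 18 high, on the bench beside the rack; origin at its foot
- driver: screwdriver 150 mm long lying on the bench to the right, beyond the loading end of the rack; origin near its middle
- ipa: upright bottle, 52 mm across, 120 high, to the right; origin at its foot
- brush_cup: empty cup, 72 mm across, 95 high, at the left; origin at its foot
Not all that is in view belongs to the job. What is shaped like the phone_box but green is not meant.

How it is judged:
By the outcome, as a careful person would: the job done as asked, in the order asked, and still so for the second after the job is handed in, with the robot touching nothing.
It also fails if it takes over 67 s, if anything falls off the work surface, if the arm or the gripper's body presses on something with over 40 N, if the wrist force passes 120 N, or if a joint passes its speed limit or range.

## Robot

A 7-joint arm with a two-finger parallel gripper is mounted at the origin on the work surface. World frame = base frame: x ahead of the robot, y to its left, z up, the work surface at z = 0. Lengths are in m, angles in rad, forces in N, time in s.
With the tool pointing down it reaches from about 0.425 to 0.95 m from the base axis. Payload 16.7 kg.
Tool frame: the origin (TCP) lies at the very end of the fingers, on their centre line; the grasp point (between the pads) lies 19 mm behind it (r.grip_depth is the distance from the TCP to the grasp point, in m); z points along the fingers, y is the line along which they close (so a half turn about z gives the same grasp; the last joint's range is limited). The gripper opens to 94 mm and grips with 3 to 60 N. Pads are 16 mm wide; open, the fingers measure 119 mm over their backs; the gripper's body (75 mm by 177 mm) begins 78 mm behind the grasp point.
Start: joints at [-1.373, 0.426, 0.074, 1.606, -0.034, 1.111, -0.067], TCP at [0.23, 0.635, 0.205] pointing down, gripper open.
Joint ranges: [-2.85, 2.85], [-0.5, 2.14], [-1.23, 1.37], [0.21, 2.46], [-1.02, 4.16], [0.16, 2.05], [-2.73, 2.73]. Speed limits (rad/s): [1.89, 1.89, 2.39, 2.39, 3.01, 3.01, 3.01].

## Interface

Orientations are given as a 3x3 rotation matrix whose columns are the frame's x, y, z axes.
In Python, from rig import r, claw, planner, telemetry, read_camera, job gives the robot as it stands. The module is installed in compiled form; this text tells all that it offers. Calls block until the motion is done:
- r.reach(position, orientation): joint-space move of the TCP to a pose.
- r.move_linear(position, frame=None, vel=0.15): straight line of the TCP; frame=None keeps the orientation; vel is the mean speed in m/s.
- r.goto_joints(angles): joint-space move.
- claw.gripper_open() and claw.clamp(effort=None): open the fingers fully, or close them until they stop; effort is the grip in N (None keeps the last).
- r.sleep(seconds).
- planner.solve_ik(position, orientation): joint angles nearest the present ones, or None.
- telemetry.sense(): the state.
- read_camera(name): name is "side" or "top"; returns a dict with "img" (400x640x3 uint8, red, green, blue), "z_map" (400x640 float32, m along the optical axis (not along the pixel's ray), 0 where there is no reading), "fovy" (degrees; the focal length in pixels is half the picture's height over the tangent of half this angle, whatever the lens; pixels are square), "cx", "cy" (the principal point, pixels), "cam_to_world" (4x4, takes a point from camera to world coordinates). Camera axes: x right, y up, looking along -z (the intrinsics and any distortion apply to the point x, -y, -z); pixel columns grow to the right and rows downward; lengths in m; the calibration is good to about 2 mm. A picture is of the moment at which its call begins.
A pose or a line that the arm cannot do raises r.PlanningError and nothing moves.
- job.close_job(): hands the job in; it is judged then, once.
The state is a dict: "time": time; "qpos": joint angles; "joint_vel": joint speeds; "joint_efforts": joint torques, N m; "ee_pos": TCP position; "tool_rot": TCP orientation; "ft_force": force on the tool from outside, world axes, zero at the start; "ft_torque": the same for the moment, N m; "width": finger opening in m; "gripper_force": force on a finger pad.
Only numpy, scipy, OpenCV 4.12 (cv2) and the standard library are available. Lean on these libraries where they do the work, as an engineer would, in place of code of your own. Each camera call takes 0.05 s, during which the arm holds its last target. There are 200 camera calls.

## Working session

There is one attempt and no reset: what is moved stays moved. The work goes in short steps, each a Python script; the robot and the scene stay as the last script left them, time stands still between calls to the robot, and variables do not carry over. Pictures are saved under pics/ and viewed, at most 10 in all, crops included, and the job is handed in when it is done.

```bash
mkdir -p pics; python3 - <<'E'
from rig import r,claw,planner,telemetry,read_camera,job
import cv2,numpy as np
for n in("top","side"):
    c=read_camera(n); cv2.imwrite(f"pics/{n}0.png",c["img"][:,:,::-1])
    print(n,c["fovy"],c["cx"],c["cy"],c["cam_to_world"].round(3).tolist(),[k for k in c], (c["z_map"]==0).mean())
    np.savez(f"{n}0.npz",**c)
s=telemetry.sense();print(s["time"],s["ee_pos"],s["tool_rot"],s["width"])
E
```

```text
top 46.962998555876986 315.04761001586616 205.37635057377065 [[-0.011, 0.982, -0.19, 0.194], [-1.0, -0.014, -0.014, -0.018], [-0.016, 0.189, 0.982, 1.788], [0.0, 0.0, 0.0, 1.0]] ['img', 'z_map', 'fovy', 'cx', 'cy', 'cam_to_world'] 0.0039921875
side 50.92559130495196 318.4319599431032 201.98418859546143 [[0.818, 0.425, -0.387, 0.064], [-0.575, 0.599, -0.557, -0.706], [-0.005, 0.678, 0.735, 0.972], [0.0, 0.0, 0.0, 1.0]] ['img', 'z_map', 'fovy', 'cx', 'cy', 'cam_to_world'] 0.00390625
0.1 [0.22996075 0.63419962 0.20483493] [[-9.40117141e-01  3.40851399e-01 -2.90875814e-04]
 [ 3.40851506e-01  9.40116477e-01 -1.12271390e-03]
 [-1.09221458e-04 -1.15462804e-03 -9.99999327e-01]] 0.09426976769866546
```

View pics/top0.png

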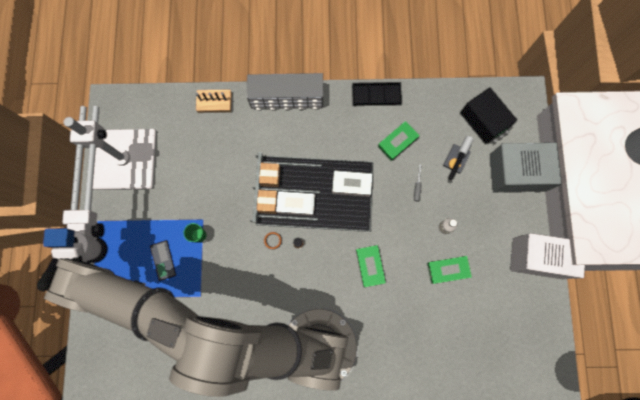

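View pics/side0.png

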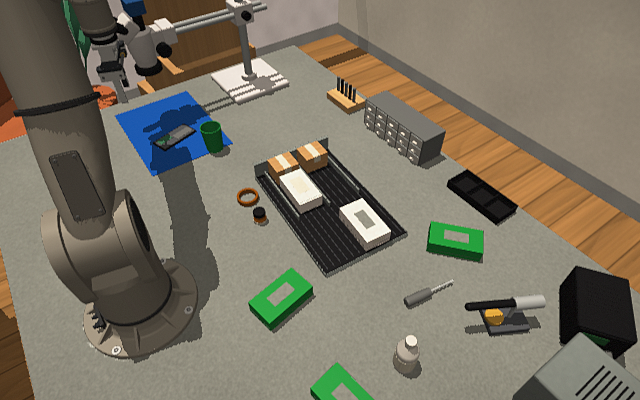

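The top view shows the rack at x 257–372, y 157–230, with the loading end on the image right. The only white boxes are front_a at (295,203), which is between rails, and the box at (352,183), which is on the open deck. The second is the phone_box, and it lies in front of the upper (right) lane. The green look-alikes at (398,140), (371,266) and (450,270) are not meant. Next I measure, and take an enlarged crop to confirm.

```bash
cat > h.py <<'E'
import cv2,numpy as np
def ray(c,uv,z):
    uv=np.atleast_2d(uv).astype(float);f=200/np.tan(np.radians(float(c["fovy"]))/2);T=c["cam_to_world"]
    d=np.c_[(uv[:,0]-c["cx"])/f,-(uv[:,1]-c["cy"])/f,-np.ones(len(uv))]@T[:3,:3].T
    return T[:3,3]+d*((z-T[2,3])/d[:,2])[:,None]
def proj(c,P):
    P=np.atleast_2d(P);f=200/np.tan(np.radians(float(c["fovy"]))/2);T=c["cam_to_world"]
    q=(P-T[:3,3])@T[:3,:3];return np.c_[c["cx"]-f*q[:,0]/q[:,2],c["cy"]+f*q[:,1]/q[:,2]]
def cloud(c):
    f=200/np.tan(np.radians(float(c["fovy"]))/2);T=c["cam_to_world"];v,u=np.mgrid[:400,:640];z=c["z_map"]
    return np.stack([(u-c["cx"])/f*z,-(v-c["cy"])/f*z,-z],-1)@T[:3,:3].T+T[:3,3]
def blobs(c,z,mask,amin=150):
    out=[]
    for k in cv2.findContours(mask.astype(np.uint8),cv2.RETR_EXTERNAL,cv2.CHAIN_APPROX_NONE)[0]:
        if cv2.contourArea(k)<amin: continue
        p=ray(c,k[:,0],z)[:,:2]; (x,y),(w,h),a=cv2.minAreaRect((p*1000).astype(np.float32))
        if w<h: w,h,a=h,w,a-90
        out.append((round(x,1),round(y,1),round(w,1),round(h,1),round(a%180,2),k[:,0].mean(0).round().tolist()))
    return out
E
python3 - <<'E'
from h import *
for n in("top","side"):
    c=dict(np.load(n+"0.npz")); P=cloud(c); im=c["img"].astype(int); hsv=cv2.cvtColor(c["img"],cv2.COLOR_RGB2HSV)
    reg=(P[...,0]>.35)&(P[...,0]<1.1)&(P[...,1]>-.45)&(P[...,1]<.45)
    print(n,"bench z",np.median(P[...,2][reg]).round(4))
    w=reg&(im.min(2)>165)&(hsv[...,1]<50)&(P[...,2]>.035)&(P[...,2]<.07)
    print("white",blobs(c,.054,w),np.median(P[...,2][w]))
    d=reg&(im.max(2)<60); d=cv2.morphologyEx(d.astype(np.uint8),cv2.MORPH_CLOSE,np.ones((3,3)))
    print("dark",blobs(c,.012,d,800))
    b=reg&(hsv[...,0]>5)&(hsv[...,0]<25)&(hsv[...,1]>60)&(P[...,2]>.05)&(P[...,2]<.09)
    print("brown",blobs(c,.070,b))
    x0,y0=(245,145) if n=="top" else (235,125); w_,h_=(140,100) if n=="top" else (190,150)
    cv2.imwrite(f"pics/{n}crop.png",cv2.resize(c["img"][y0:y0+h_,x0:x0+w_,::-1],None,fx=4,fy=4,interpolation=cv2.INTER_NEAREST))
E
```

```text
top bench z 0.0028
white [(541.6, 83.1, 140.7, 77.6, 85.05, [295.0, 203.0]), (617.2, -139.3, 144.9, 81.6, 84.56, [352.0, 182.0])] 0.05294430469230449
dark [(589.7, 8.4, 438.7, 269.4, 85.78, [313.0, 190.0]), (999.7, -251.9, 194.3, 96.7, 88.91, [376.0, 94.0])]
brown []
side bench z 0.0029
white [(616.6, -140.4, 146.5, 81.9, 84.35, [365.0, 220.0]), (540.3, 78.7, 140.8, 78.0, 85.03, [300.0, 186.0])] 0.053989675570041695
dark [(1003.0, -249.6, 214.2, 116.6, 89.95, [481.0, 196.0]), (602.4, 26.8, 496.5, 312.3, 85.82, [320.0, 205.0])]
brown [(543.5, 180.2, 92.5, 89.2, 83.97, [283.0, 164.0]), (648.9, 171.5, 92.6, 91.1, 87.37, [312.0, 153.0])]
```

View pics/sidecrop.png

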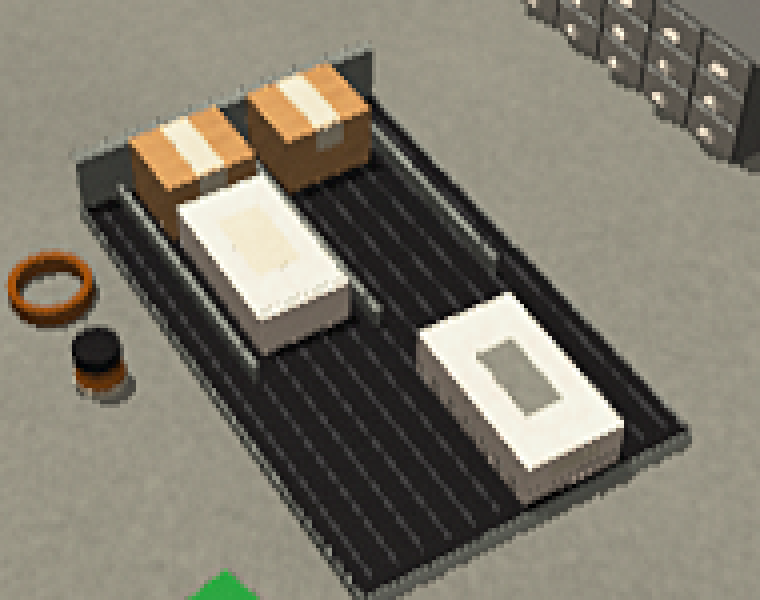

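View pics/topcrop.png

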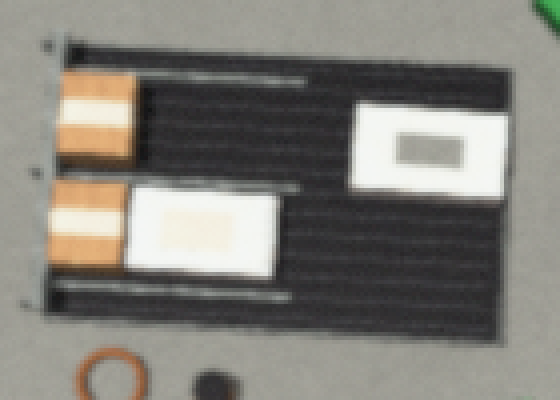

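The crops confirm it: the phone_box at about (352,182) in top and (365,220) in side is the only white carton not between rails, and it lies before the right lane (world +x side). Its rear end almost overhangs the deck's loading edge. Next I fit the edges of the rack and rails.

```bash
cat >> h.py <<'E'
def edge(c,p0,p1,z,n=60,hw=3.5,sign=0):
    g=cv2.cvtColor(c["img"],cv2.COLOR_RGB2GRAY).astype(np.float32);p0=np.array(p0,float);p1=np.array(p1,float)
    t=(p1-p0)/np.linalg.norm(p1-p0);m=np.array([-t[1],t[0]]);s=np.arange(-hw,hw+.01,.25);pts=[]
    for a in np.linspace(.04,.96,n):
        q=(p0+(p1-p0)*a+s[:,None]*m).astype(np.float32)
        v=cv2.remap(g,q[:,0][None],q[:,1][None],cv2.INTER_LINEAR)[0];d=np.convolve(np.gradient(v),np.ones(5)/5,'same')[2:-2]
        d=np.abs(d) if sign==0 else np.clip(sign*d,0,None)
        w=d*(d>.6*d.max())
        k=np.argmax(d);w[np.abs(np.arange(len(d))-k)>4]=0
        if d.max()>2: pts.append(q[2:-2][k]*0+(w[:,None]*q[2:-2]).sum(0)/w.sum())
    P=ray(c,np.array(pts),z)[:,:2]
    vx,vy,x,y=cv2.fitLine((P*1000).astype(np.float32),cv2.DIST_HUBER,0,.01,.01).ravel()
    dd=(P*1000-[x,y])@[-vy,vx]
    return np.degrees(np.arctan2(vy,vx))%180,np.array([x,y]),np.median(abs(dd)),np.array([vx,vy])
E
python3 - <<'E'
from h import *
def rep(n,o,name,a,b,z,sign=0):
    c=dict(np.load(n+"0.npz"));a=np.array(a)/4+o-.375;b=np.array(b)/4+o-.375
    A,p,e,v=edge(c,a,b,z,sign=sign)
    q=p+v*(0-p[1])/v[1] if abs(v[1])>.5 else p
    print(n,name,"ang %.2f"%A,"x at y=0 or pt",q.round(1),"res %.1f"%e)
o=np.array([245,145])
for a in [("trayfar",(85,46),(505,70),.012),("load",(510,72),(499,340),.012),("traynear",(50,313),(495,342),.012),
 ("rR",(145,72),(302,79),.030,1),("rM",(140,180),(295,185),.030,1),("rL",(70,282),(288,292),.030,1)]: rep("top",o,*a)
o=np.array([235,125])
for a in [("trayfar",(380,102),(685,430),.012),("load",(375,588),(685,432),.012),("rRtop",(380,130),(492,250),.030),("rL",(125,185),(255,358),.03),("traynear",(85,212),(355,592),.012)]: rep("side",o,*a)
E
```

```text
top trayfar ang 85.97 x at y=0 or pt [726.9   0. ] res 0.2
top load ang 176.41 x at y=0 or pt [ 565.9 -213.4] res 2.3
top traynear ang 85.82 x at y=0 or pt [450.2   0. ] res 0.8
top rR ang 85.53 x at y=0 or pt [700.9   0. ] res 0.3
top rM ang 85.70 x at y=0 or pt [580.1   0. ] res 0.3
top rL ang 85.77 x at y=0 or pt [484.5   0. ] res 0.3
side trayfar ang 86.03 x at y=0 or pt [727.4   0. ] res 0.4
side load ang 176.32 x at y=0 or pt [ 559.1 -212.6] res 1.2
side rRtop ang 85.77 x at y=0 or pt [698.9   0. ] res 0.4
side rL ang 85.86 x at y=0 or pt [482.5   0. ] res 0.2
side traynear ang 86.01 x at y=0 or pt [442.5   0. ] res 1.0
```

```bash
cat >> h.py <<'E'
A=np.radians(85.9);U=np.array([np.cos(A),np.sin(A),0]);V=np.array([-U[1],U[0],0]);O=np.array([.5875,.0075,0])
def W(x,y,z): return O+U*x/1000+V*y/1000+[0,0,z/1000]
def R(yv): z=np.array([0,0,-1.]);return np.c_[np.cross(yv,z),yv,z]
def look(tag):
    from rig import read_camera
    for n in("top","side"):
        c=read_camera(n);P=cloud(c);im=c["img"];hsv=cv2.cvtColor(im,cv2.COLOR_RGB2HSV)
        w=(P[...,0]>.4)&(P[...,0]<.8)&(abs(P[...,1])<.3)&(im.min(2)>165)&(hsv[...,1]<50)&(P[...,2]>.035)&(P[...,2]<.065)
        for b in blobs(c,.054,w):
            d=np.array([b[0],b[1],0])-O*1000; print(n,"rack x %.1f y %.1f yaw %.2fdeg"%(d@U,d@V,b[4]-85.9),b[2:4])
        cv2.imwrite(f"pics/{n}_{tag}.png",im[:,:,::-1])
E
python3 - <<'E'
from h import *
from rig import r,claw,planner,telemetry
Ro=R(U)
r.reach(W(-145,40,150),Ro)
r.move_linear(W(-145,36,24),vel=.12)
print(telemetry.sense()["ee_pos"],W(-145,36,24))
r.move_linear(W(-145,12,24),vel=.06)
print(telemetry.sense()["ft_force"])
r.move_linear(W(-145,-4,24),vel=.03)
s=telemetry.sense();print(s["ft_force"],s["ee_pos"],W(-145,-4,24),s["time"])
r.move_linear(W(-145,25,24),vel=.1)
r.move_linear(W(-145,40,150),vel=.2)
r.move_linear(W(-145,200,200),vel=.3)
look("sq"); print(telemetry.sense()["time"])
E
```

```text
[ 0.54163434 -0.1346872   0.02462182] [ 0.541225   -0.13455501  0.024     ]
[-0.62802167  0.08444879  0.89792477]
[-0.16770957  0.2403418  -0.23728435] [ 0.58144879 -0.13743979  0.02406203] [ 0.58112263 -0.1374149   0.024     ] 5.45
top rack x 72.1 y 51.2 yaw -0.85deg (140.7, 77.6)
top rack x -143.2 y -54.5 yaw 0.08deg (144.9, 81.6)
side rack x -144.6 y -54.0 yaw 0.06deg (146.5, 82.0)
side rack x 57.4 y 27.5 yaw -1.94deg (120.7, 29.3)
7.9083
```

```bash
python3 - <<'E'
from h import *
from rig import r,claw,planner,telemetry
claw.clamp(5)
for s in(-1,1):
    Ro=R(s*V); q=[planner.solve_ik(W(x,-54.3,30),Ro) for x in(-260,-9)]
    print(s,[None if k is None else np.round(k,2) for k in q])
    if all(k is not None for k in q): break
try: r.reach(W(-265,-54.3,150),Ro)
except r.PlanningError as e: print(e); raise
r.move_linear(W(-260,-54.3,30),vel=.15)
r.move_linear(W(-235,-54.3,30),vel=.08); print(telemetry.sense()["ft_force"])
r.move_linear(W(-130,-54.3,30),vel=.05); s=telemetry.sense();print(s["ft_force"],s["ee_pos"],W(-130,-54.3,30),s["time"])
look("half"); print(telemetry.sense()["time"],telemetry.sense()["width"])
E
```

```text
-1 [array([-0.37,  0.91,  1.05,  1.78, -0.93,  1.04,  0.97]), array([-0.79,  0.88,  1.06,  1.86, -0.92,  1.  ,  0.61])]
[ 0.35263177 -0.18460724  0.94347829]
[ 0.99647217 -2.81322934  0.80701071] [ 0.63235814 -0.12608842  0.03000174] [ 0.63236637 -0.12604961  0.03      ] 14.4333
side rack x -5.3 y -54.7 yaw 90.65deg (83.2, 57.5)
side rack x 67.7 y 51.8 yaw -0.73deg (140.7, 78.6)
14.5333 0.0007390200294311231
```

View pics/side_half.png

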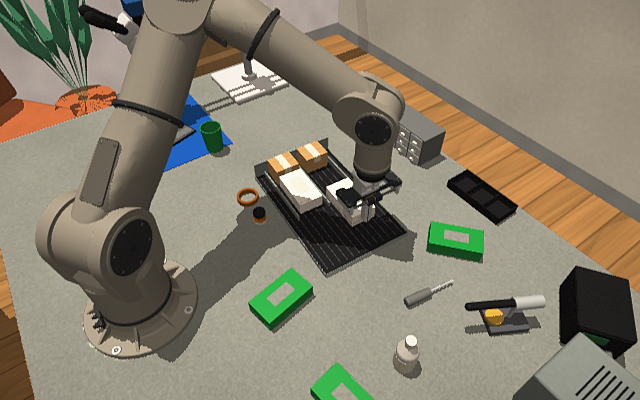

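The box is entering the lane centred (visible front end at y −54.7, about (345,195) in the side view), with yaw of about 0.6°. I continue, with force-watched steps near the end.

```bash
python3 - <<'E'
from h import *
from rig import r,claw,planner,telemetry
r.move_linear(W(-60,-54.3,30),vel=.05); look("q3"); print(telemetry.sense()["ft_force"])
r.move_linear(W(-20,-54.3,30),vel=.05)
x=-20
while x<-3:
    x+=1; r.move_linear(W(x,-54.3,30),vel=.02); f=telemetry.sense()["ft_force"]@U; print(x,round(f,2),end="; ")
    if f<-6: break
print(telemetry.sense()["time"])
r.move_linear(W(x-30,-54.3,30),vel=.1); r.move_linear(W(x-50,-54.3,150),vel=.2)
r.move_linear(W(-250,-54,250),vel=.3)
look("end"); print(telemetry.sense()["time"])
import cv2
a=cv2.imread("pics/side_end.png")[115:265,225:415];cv2.imwrite("pics/endcrop.png",cv2.resize(a,None,fx=4,fy=4))
a=cv2.imread("pics/top_end.png")[145:245,245:385];cv2.imwrite("pics/endtop.png",cv2.resize(a,None,fx=4,fy=4))
E
```

```text
top rack x 52.0 y 53.5 yaw 41.93deg (122.2, 35.3)
side rack x 68.0 y 51.8 yaw -0.73deg (140.2, 78.6)
[ 0.16074475 -0.44035931  1.03542397]
-19 -0.44; -18 -2.24; -17 -3.1; -16 -3.94; -15 -3.35; -14 -3.73; -13 -3.69; -12 -3.47; -11 -4.29; -10 -4.28; -9 -5.5; -8 -5.76; -7 -7.54; 20.3833
top rack x 73.5 y -57.4 yaw 3.19deg (143.9, 80.3)
side rack x 67.7 y 51.8 yaw -0.73deg (140.7, 78.6)
side rack x 71.3 y -54.7 yaw -0.11deg (146.1, 83.2)
22.5667
```

View pics/endcrop.png

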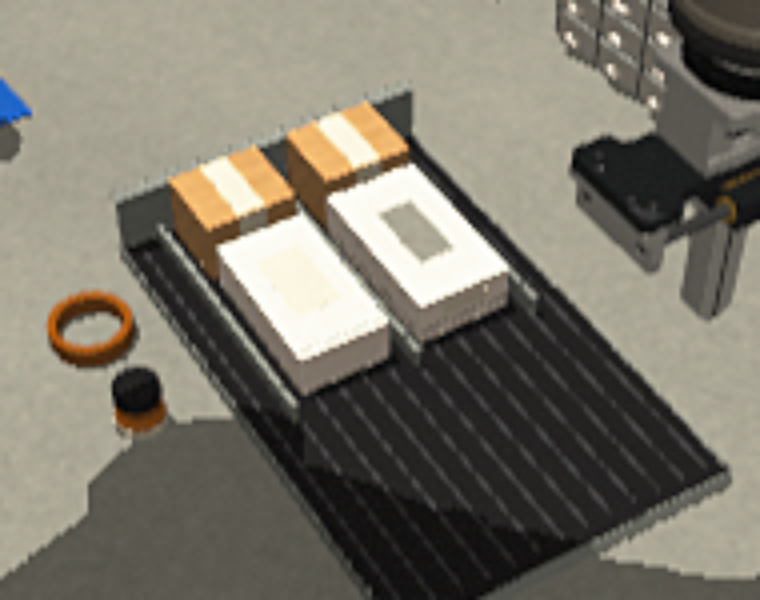

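View pics/endtop.png

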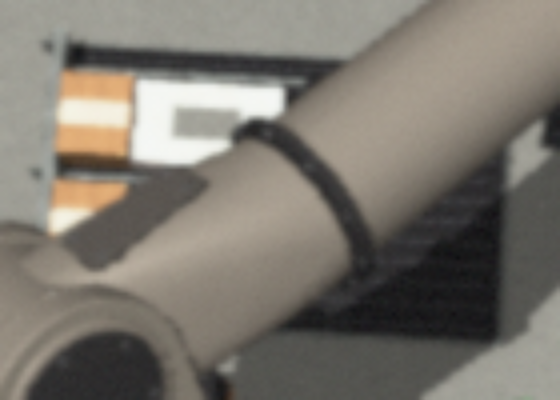

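```bash
python3 - <<'E'
import cv2,numpy as np
from h import *
g=[cv2.imread(f"pics/{n}.png") for n in("top0","top_end","side0","side_end")]
for i,n,boxes in((0,"top",{"back_b":(258,159,16,25),"ref_a":(256,190,16,8)}),(2,"side",{"back_b":(299,140,24,12),"ref_a":(268,152,22,14)})):
    for k,(x,y,w,h) in boxes.items():
        a,b=[cv2.resize(im,None,fx=10,fy=10,interpolation=cv2.INTER_CUBIC) for im in (g[i][y:y+h,x:x+w],g[i+1][y-4:y+h+4,x-4:x+w+4])]
        m=cv2.matchTemplate(b,a,cv2.TM_CCOEFF_NORMED);_,s,_,l=cv2.minMaxLoc(m);print(n,k,np.array(l)/10-4,round(s,3))
c=dict(np.load("side0.npz"))
print(proj(c,np.array([W(145,-54,70),W(148,-54,70)])))
a=cv2.resize(g[3][135:185,290:360],None,fx=10,fy=10,interpolation=cv2.INTER_NEAREST);cv2.imwrite("pics/gap.png",a)
E
```

```text
top back_b [-0.2  0. ] 0.996
top ref_a [-0.9 -0.2] 0.847
side back_b [-0.1 -0.1] 0.986
side ref_a [-0.1 -0.1] 0.994
[[316.48551578 155.7152128 ]
 [316.01345115 155.19559056]]
```

View pics/gap.png

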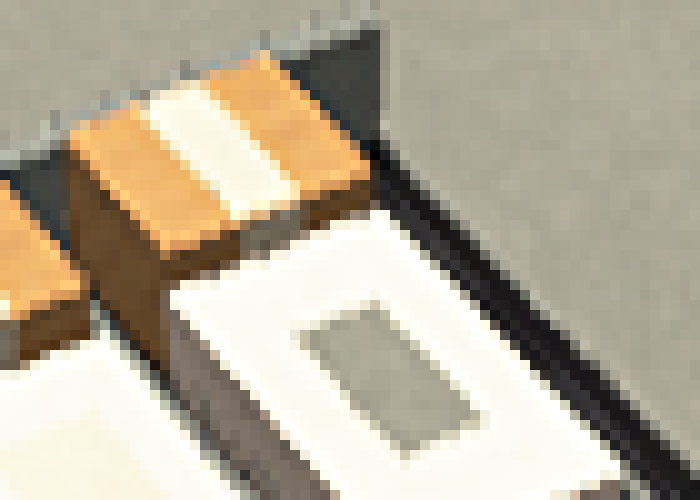

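The carton hasn't moved (shift under 0.2 px) and I see no gap. The force rose gradually, though, so I give one gentle confirming push, stopping at a clear force rise.

```bash
python3 - <<'E'
from h import *
from rig import r,claw,planner,telemetry
r.reach(W(-57,-54.3,150),R(-V)); r.move_linear(W(-37,-54.3,30),vel=.2); r.move_linear(W(-12,-54.3,30),vel=.08)
x=-12
while x<-1:
    x+=.5; r.move_linear(W(x,-54.3,30),vel=.02); s=telemetry.sense();f=s["ft_force"]@U; print(x,round(f,2),((s["ee_pos"]-O)@U*1000).round(1),end="; ")
    if f<-11: break
r.move_linear(W(x-30,-54.3,30),vel=.1); r.move_linear(W(x-50,-54.3,150),vel=.2)
r.move_linear(W(-250,-54,250),vel=.3)
look("end2"); print(telemetry.sense()["time"])
from h import *
g=[cv2.imread(f"pics/{n}.png") for n in("side0","side_end2")]
x,y,w,h=299,140,24,12
a,b=[cv2.resize(im,None,fx=10,fy=10,interpolation=cv2.INTER_CUBIC) for im in (g[0][y:y+h,x:x+w],g[1][y-4:y+h+4,x-4:x+w+4])]
_,s,_,l=cv2.minMaxLoc(cv2.matchTemplate(b,a,cv2.TM_CCOEFF_NORMED));print(np.array(l)/10-4,s)
E
```

```text
-11.5 0.25 -11.9; -11.0 -0.34 -11.2; -10.5 0.52 -10.5; -10.0 -0.22 -10.0; -9.5 0.12 -9.4; -9.0 -0.62 -9.0; -8.5 0.02 -8.5; -8.0 0.04 -8.0; -7.5 -2.43 -7.7; -7.0 -5.15 -7.8; -6.5 -7.96 -7.7; -6.0 -8.63 -7.7; -5.5 -11.67 -7.7; top rack x 73.5 y -57.4 yaw 3.19deg (143.9, 80.3)
side rack x 67.7 y 51.8 yaw -0.73deg (140.7, 78.6)
side rack x 71.2 y -54.7 yaw -0.22deg (146.1, 83.3)
30.0917
[-0.1 -0.1] 0.9865903258323669
```

The tool stalled at −7.7 mm while the force climbed to 11.7 N, so the box is hard against the carton. The carton has not moved, and the arm is clear.

```bash
python3 -c "
from rig import job;print(job.close_job())"
```

```text
the job is handed in; nothing more can be done
None
```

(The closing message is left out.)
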